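Tip the drained tube racks back onto their feet

ROBOT

A 6-joint arm with a two-finger parallel gripper is mounted at the origin on the work surface. World frame = base frame: x ahead of the robot, y to its left, z up, the work surface at z = 0. Lengths are in mm, angles in rad, forces in N, time in s.
With the tool pointing down it reaches from about 400 to 925 mm from the base axis. Payload 12.5 kg.
Tool frame: the origin (TCP) lies midway between the tips of the shut fingers; the grasp point (between the pads) lies 19 mm behind it (env.tcp_to_grasp is the distance from the TCP to the grasp point, in mm); z points along the fingers, y is the line along which they close (so a half turn about z gives the same grasp; the last joint's range is limited). The gripper opens to 95 mm and grips with 3 to 60 N. Pads are 20 mm wide; open, the fingers measure 119 mm over their backs; the gripper's body (75 mm by 180 mm) begins 59 mm behind the grasp point.
Start: joints at [1.015, 0.491, 1.559, -0, 1.092, -0.106], TCP at [271.728, 562.86, 214.661] pointing down, gripper open.
Joint ranges: [-3.1, 3.1], [-0.84, 2.19], [0.05, 2.79], [-1.13, 4.28], [0.06, 2.93], [-2.69, 2.69]. Speed limits (rad/s): [2.22, 2.22, 2.79, 3.14, 3.14, 3.14].

INTERFACE

Orientations are given as [roll, pitch, yaw] about the fixed x, y, z axes, in that order (R = Rz(yaw) Ry(pitch) Rx(roll)).
In Python, from cell import env gives the robot as it stands. The module is installed in compiled form; this text tells all that it offers.
- The arm moves only by the tool step_arm, never from a script. Its argument "plan" is a list that holds one entry, the list of rows, each a list of 5 numbers: the shift along the tool's x, y, z in mm, then the turn about the tool's z in degrees, then the opening, from -1 (shut) to 1 (fully open). A call has 1 to 8 rows; each row is the pose to reach, as a shift and turn from the pose commanded when the call began, along the tool's axes at that moment; what a row does not reach only later rows make up. A row lasts 1/12 s, in which the tool goes at most 41.7 mm and 7.16 degrees, less where a joint would pass 70% of its speed; a pose out of reach is approached as far as the arm can. A call with a gripper value outside its range is refused whole. The fingers move at their own pace and stop on an object; the grip force is fixed at half the most. Time passes only in rows, so rows that repeat a pose let the fingers close. It gives the time, the measured TCP pose, the force, the opening and the grip force at its end, in the units of the state.
- env.state(): the state, without advancing time (a new reading comes with each control period).
- env.read_camera(name): name is "scene" or "top" or "wrist"; returns the picture (480x640x3 uint8, blue, green, red); there is no depth.
- env.get_calibration(name): a dict with "K" (3x3 intrinsics, pixels), "extrinsics" (4x4, takes a point from world to camera coordinates). Camera axes: x right, y up, looking along -z (the intrinsics and any distortion apply to the point x, -y, -z); pixel columns grow to the right and rows downward; lengths in mm; the calibration is good to about 2 mm. A picture is of the moment at which its call begins: read the wrist's pose just before it. get_calibration takes no time and is no camera call; for the wrist camera it gives the pose at the moment of the call.
- env.job_done(): hands the job in; it is judged then, once.
The state is a dict: "t": time; "joints": joint angles; "qvel": joint speeds; "tau": joint torques, N m; "eef_pos": TCP position; "tcp_rot": TCP orientation; "ft_force": force on the tool from outside, world axes, zero at the start; "moment": the same for the moment, N m; "opening": opening from 0.0 (shut) to 1.0 (fully open); "grip_force": force on a finger pad.
Only numpy, scipy, OpenCV 4.12 (cv2) and the standard library are available. Lean on these libraries where they do the work, as an engineer would, in place of code of your own. Each camera call takes 0.05 s, during which the arm holds its last target. There are 200 camera calls.

TASK

Two empty white tube racks were left standing on their long sides on the drying mat after washing. With the fingertips, gently push each one over on the spot so that it comes to stand on its four feet with the big tube holes facing up, ready for filling: tip it, do not shove it along, and do not grip or lift it. Leave everything else on the bench where it is and finish with the hand clear.

Things in the scene. Friction and masses are not known exactly. Their poses are not given: they have to be found in the camera images.
- rack_a: White plastic rack, 24 places (4 x 6), 160 long, 108 wide, 66 mm high on its feet, 0.18 to 0.31 kg. At the start it stands on a long side: 108 mm tall, 66 mm thick. Origin: centre of that block. x axis: out of the top plate (20 mm holes), away from the feet; level at the start, straight up when done. y: along the length. z: along the width, up at the start. Right way to tip: push towards -x.
- rack_b: Second rack, the same as rack_a in sizes and axes and also on a long side, in another place; each may face any way. Parts of both: top plate with 20 mm holes, middle plate, base plate with only 7 mm drain holes, two closed ends, open long sides, four 4 mm feet at the base corners.
- rack_a_foot_edge (a point): Middle of the feet-side lower edge of rack_a (from its origin -33 mm in x, -54 mm in z), on the mat. The rack tips about this edge when pushed high on the hole plate towards -x; past about 30 degrees it falls onto its feet by itself. Pushed the other way it would end upside down.
- rack_b_foot_edge (a point): The same point on rack_b.
- mat: Grey ribbed rubber drying mat, 440 x 880 x 4 mm, fixed to the bench, its top 4 mm above the bench; grippy. Origin: centre of its underside. Both racks stand on it, and tipped racks still lie on it.
- dropper_bottle: Small amber dropper bottle, 42 mm across, 100 mm high, standing on the mat between the racks; leave alone. Origin: centre of its underside.
- beaker: Glass beaker turned upside down to drain, 56 mm across, 70 mm high, on the mat; leave alone. Origin: centre of its lower rim.
- specimen_cup: Specimen cup with white screw lid, 64 mm across, 70 mm high, on the mat; leave alone. Origin: centre of its underside.
- sample_rack: Black block rack, 112 x 192 mm, 40 mm high, with four capped blood tubes that stand up to 86 mm; leave alone. Origin: centre of its underside.
- wash_bottle: White squeeze wash bottle with blue cap and bent spout, 66 mm across, 190 mm high; leave alone. Origin: centre of its underside.
- tip_box: Pipette tip box, 122 x 84 mm, 74 mm high; leave alone. Origin: centre of its underside.
- timer: Flat white bench timer, 62 x 68 x 16 mm; leave alone. Origin: centre of its underside.
- tube_brush: Tube brush lying on the bench, 250 mm long, 22 mm high; leave alone. Origin: middle of its wire stem, on the bench.
Mind the look-alikes: they are no part of the job. What is shaped like the rack_b but purple is not meant. What is shaped like the rack_a but pink is not meant.

How it is judged (in metres and radians):
At the end, for the whole second after the job is handed in: Both racks stand at rest on their four feet on the mat, hole plate up and level within 4 degrees, the feet-side edge of each within 40 mm of where it was at the start (tipped on the spot, not shoved) (angle between each of rack_a, rack_b's own x axis and vertical below 0.07 rad and height (world z) of each of rack_a, rack_b below 0.042 m and distance of each of rack_a_foot_edge, rack_b_foot_edge from where it was at the start of the episode below 0.04 m and linear speed of each of rack_a, rack_b below 0.02 m/s); the robot touches nothing.
It fails at once if a rack is lifted off the mat (height (world z) of any of rack_a, rack_b above 0.082 m).
It fails at once if a rack is gripped or shoved hard (fingers press on it with more than 20 N) (contact force between the fingers and rack_a above 20 N or contact force between the fingers and rack_b above 20 N).
It fails at once if something else on the bench is moved by more than 20 mm (distance of any of dropper_bottle, beaker, specimen_cup, sample_rack, wash_bottle, tip_box, timer, tube_brush from where it was at the start of the episode above 0.02 m).
It fails at once if something else on the bench is knocked over (angle between any of dropper_bottle, beaker, specimen_cup, wash_bottle's own z axis and vertical above 0.5 rad).
It also fails if it takes over 46 s, if anything falls off the work surface, if the arm or the gripper's body presses on something with over 40 N, if the wrist force passes 120 N, or if a joint passes its speed limit or range.

## Working session

There is one attempt and no reset: what is moved stays moved. The work goes in short steps, Python scripts to look and compute and a tool call to move; the robot and the scene stay as the last step left them, time stands still between calls to the robot, and variables do not carry over. Pictures are saved under pics/ and viewed, at most 10 in all, crops included, and the job is handed in when it is done.

Besides the shell and the picture viewer there is one more tool, called after "Request:" as a command line: name --argument value ..., lists and objects as JSON in quotes. step_arm: Moves the arm, as the interface text tells. Its arguments: {"type":"object","properties":{"plan":{"type":"array"}},"required":["plan"]}

```bash
mkdir -p pics; cat > h.py <<'E'
import numpy as np,cv2
from cell import env
def ray(cal,u,v):
    K=np.array(cal["K"]);T=np.array(cal["extrinsics"]);R=T[:3,:3];t=T[:3,3]
    d=np.linalg.inv(K)@[u,v,1.];d=R.T@(d*[1,-1,-1]);return -R.T@t,d
def onz(cal,u,v,z):
    c,d=ray(cal,u,v);return c+d*(z-c[2])/d[2]
def proj(cal,p):
    K=np.array(cal["K"]);T=np.array(cal["extrinsics"]);q=(T[:3,:3]@p+T[:3,3])*[1,-1,-1];q=K@q;return q[:2]/q[2]
E
python3 - <<'E'
from h import *
import json
C={}
for n in("scene","top"):
    cv2.imwrite(f"pics/{n}0.png",env.read_camera(n));c=env.get_calibration(n);C[n]={k:np.array(c[k]).tolist() for k in("K","extrinsics")}
    print(n,ray(c,320,240)[0].round(),{k:v for k,v in c.items() if k not in("K","extrinsics")},c["K"][0][0])
json.dump(C,open("cal.json","w"));s=env.state();print(s["t"],s["eef_pos"],s["tcp_rot"],s["opening"])
E
```

```text
scene [1663. -545.  991.] {} 594.0067746115235
top [ 404.  -11. 1860.] {} 547.685512120099
0.1 [271.59943984 562.65637315 214.12388031] [-3.14060973e+00 -1.13318298e-04  2.69179703e+00] 0.996221091930826
```

View pics/scene0.png

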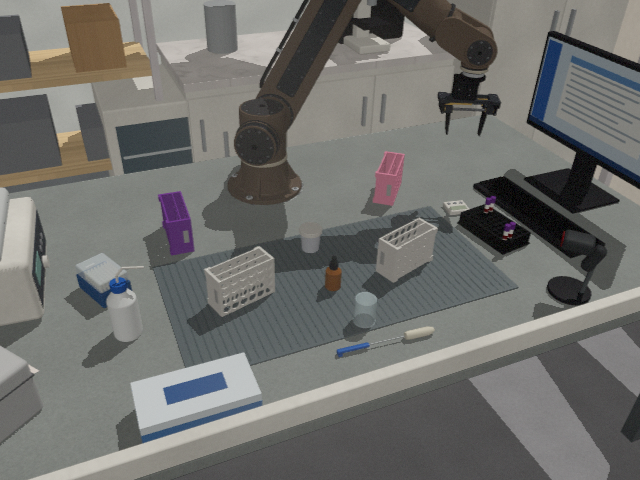

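View pics/top0.png

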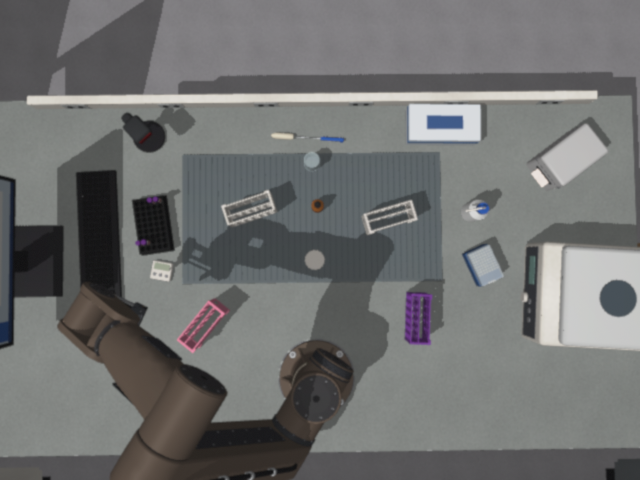

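The scene view shows white racks at about (240,280) and (407,250). In the top view they are at (390,217) and (248,208), with the bottle at (318,205). I'll crop in to see which face is which.

```bash
python3 - <<'E'
from h import *
import json
s=cv2.imread("pics/scene0.png");t=cv2.imread("pics/top0.png")
f=lambda im,x,y,w,h:cv2.resize(im[y:y+h,x:x+w],(400,300),interpolation=cv2.INTER_CUBIC)
cv2.imwrite("pics/crop.png",np.vstack([np.hstack([f(s,195,235,100,75),f(s,360,210,100,75)]),np.hstack([f(t,350,187,80,60),f(t,208,178,80,60)])]))
C=json.load(open("cal.json"))["top"]
hsv=cv2.cvtColor(t,cv2.COLOR_BGR2HSV)
m=((hsv[...,1]<45)&(hsv[...,2]>135)).astype(np.uint8)
for (x,y,w,h) in((350,187,80,60),(210,178,75,60)):
    k=np.zeros_like(m);k[y:y+h,x:x+w]=m[y:y+h,x:x+w]
    k=cv2.morphologyEx(k,cv2.MORPH_CLOSE,np.ones((5,5)))
    c=max(cv2.findContours(k,0,2)[0],key=cv2.contourArea);b=cv2.boxPoints(cv2.minAreaRect(c))
    print(b.round(1).tolist());P=np.array([onz(C,*q,112)[:2] for q in b]);print(P.round().tolist(),P.mean(0).round(),np.linalg.norm(np.diff(P,axis=0),axis=1).round())
E
```

```text
[[361.29998779296875, 213.8000030517578], [411.6000061035156, 199.1999969482422], [417.6000061035156, 219.8000030517578], [367.29998779296875, 234.39999389648438]]
[[540.0, -151.0], [585.0, -313.0], [518.0, -331.0], [474.0, -169.0]] [ 529. -241.] [168.  69. 168.]
[[220.0, 205.0], [268.29998779296875, 188.89999389648438], [276.0, 212.0], [227.6999969482422, 228.10000610351562]]
[[573.0, 301.0], [623.0, 146.0], [548.0, 122.0], [499.0, 276.0]] [561. 211.] [163.  78. 162.]
```

View pics/crop.png

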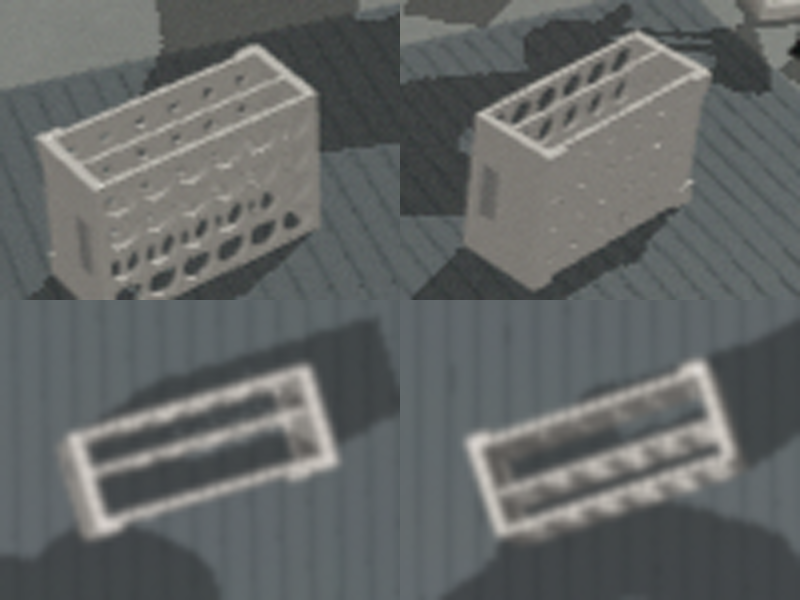

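In the crops, the rack at y≈-241 has its big holes facing +x, so I'll push it towards -x. The rack at y≈+211 shows its small-holed base on the +x side, so I'll push it towards +x. I'll go to the +y rack first.

Request:
step_arm --plan '[[[-40, -25, 0, -7, -1], [-80, -50, 0, -14, -1], [-120, -76, 0, -21, -1], [-155, -100, 0, -28, -1], [-190, -122, 0, -35, -1], [-225, -144, 0, -42, -1], [-260, -166, 0, -43.5, -1], [-295, -188, 0, -43.5, -1]]]'

```text
t: 0.77
eef_pos: [439.9, 289.6, 214.6]
tcp_rot: [3.142, -0.0, -2.828]
ft_force: [-0.4, 1.1, 0.1]
opening: 0.496
grip_force: 0.0
```

Request:
step_arm --plan '[[[-10, -40, 0, 0, -1], [-20, -80, 0, 0, -1], [-20, -83, 0, 0, -1], [-20, -83, 0, 0, -1], [-20, -83, 0, 0, -1]]]'

```text
t: 1.18
eef_pos: [483.5, 218.3, 214.4]
tcp_rot: [3.141, -0.001, -2.833]
ft_force: [0.4, -0.1, -0.8]
opening: 0.144
grip_force: 0.0
```

```bash
python3 - <<'E'
from h import *
s=env.state();print(s["eef_pos"],s["tcp_rot"],s["opening"])
c=env.get_calibration("wrist");im=env.read_camera("wrist");print(ray(c,320,240))
L=np.array([566,213]);n=np.array([.952,.307]);l=np.array([-.307,.952])
q=[proj(c,np.array([*(L+a*33*n+b*80*l),112])) for a,b in((-1,-1),(-1,1),(1,1),(1,-1))];print(np.round(q))
cv2.polylines(im,[np.int32(q)],True,(0,0,255));cv2.imwrite("pics/w1.png",im)
E
```

```text
[483.48257261 218.34406435 214.42719333] [ 3.14125495e+00 -6.11920735e-04 -2.83324453e+00] 0.1440615450758641
(array([409.84814135, 194.03445946, 383.24232223]), array([ 0.25792534,  0.09791862, -0.96131222]))
[[185. 290.]
 [375. 289.]
 [371. 357.]
 [193. 358.]]
```

View pics/w1.png

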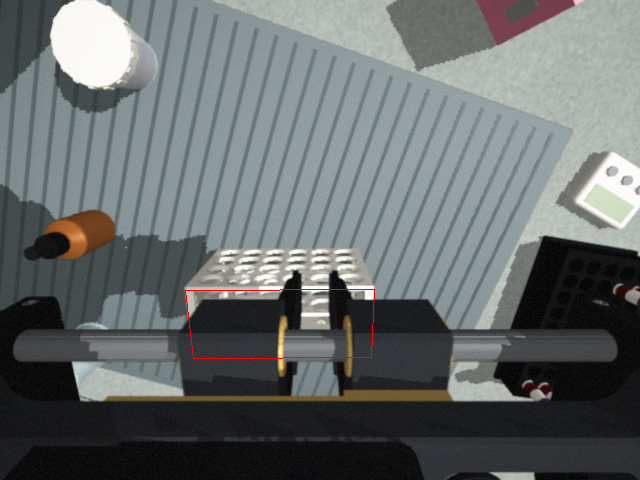

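The wrist view shows the big-hole plate of the +y rack facing the hand, with its top edge at row ~290 as predicted. I'll centre on it and descend to z≈99.

Request:
step_arm --plan '[[[0, -15, 38, 0, -1], [0, -30, 76, 0, -1], [0, -30, 110, 0, -1], [0, -30, 115, 0, -1], [0, -30, 115, 0, -1], [-5, -30, 115, 0, -1], [-10, -30, 115, 0, -1], [-14, -30, 115, 0, -1]]]'

```text
t: 1.9
eef_pos: [507.6, 195.0, 101.6]
tcp_rot: [-3.141, 0.004, -2.831]
ft_force: [-0.4, 0.1, -0.1]
opening: 0.004
grip_force: 0.0
```

Request:
step_arm --plan '[[[-6, 0, 1, 0, -1], [-12, 0, 1, 0, -1], [-16, 0, 1, 0, -1], [-20, 0, 0, 0, -1], [-24, 0, -2, 0, -1], [-28, 0, -5, 0, -1], [-32, 0, -7, 0, -1], [-36, 0, -9, 0, -1]]]'

```text
t: 2.57
eef_pos: [541.0, 205.1, 109.0]
tcp_rot: [3.142, 0.0, -2.832]
ft_force: [-0.4, 1.0, -0.1]
opening: 0.006
grip_force: 0.2
```

Request:
step_arm --plan '[[[-5, 0, -2, 0, -1], [-10, 0, -4, 0, -1], [-15, 0, -5, 0, -1], [-20, 0, -7, 0, -1], [-25, 0, -8, 0, -1], [-30, 0, -9, 0, -1], [-35, 0, -10, 0, -1], [-38, 0, -10, 0, -1]]]'

```text
t: 3.23
eef_pos: [577.5, 216.8, 118.8]
tcp_rot: [3.142, 0.001, -2.832]
ft_force: [-0.6, -0.4, -0.5]
opening: 0.005
grip_force: 0.0
```

```bash
python3 - <<'E'
from h import *
s=env.state();print(s["eef_pos"],s["ft_force"])
a=env.read_camera("scene");b=env.read_camera("top")
cv2.imwrite("pics/c2.png",np.hstack([cv2.resize(a[180:300,320:480],(400,300)),cv2.resize(b[130:280,200:400],(400,300))]))
E
```

```text
[577.46006457 216.75229542 118.81200865] [-0.61244787 -0.37919274 -0.50706562]
```

View pics/c2.png

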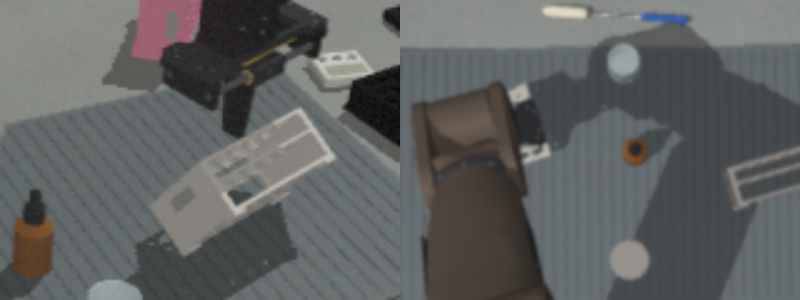

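The left crop shows the rack tilted about 30° or more over its foot edge, with the finger just behind it. A little further and it should fall, then I'll back off upward.

Request:
step_arm --plan '[[[-4, 0, 0, 0, -1], [-8, 0, 0, 0, -1], [-12, 0, 0, 0, -1], [-14, 0, 0, 0, -1], [-14, 0, -15, 0, -1], [-5, 0, -45, 0, -1], [0, 0, -80, 0, -1], [0, 0, -80, 0, -1]]]'

```text
t: 4.0
eef_pos: [578.2, 217.0, 204.7]
tcp_rot: [-3.141, 0.008, -2.832]
ft_force: [0.7, 0.5, -0.5]
opening: 0.005
grip_force: 0.0
```

```bash
python3 - <<'E'
from h import *
s=env.state();print(s["eef_pos"],s["ft_force"])
a=env.read_camera("scene");b=env.read_camera("top")
cv2.imwrite("pics/c3.png",np.hstack([cv2.resize(a[180:300,320:480],(400,300)),cv2.resize(b[130:280,200:400],(400,300))]))
E
```

```text
[578.19516303 217.0141445  204.72495173] [ 0.66529651  0.51040349 -0.47820367]
```

View pics/c3.png

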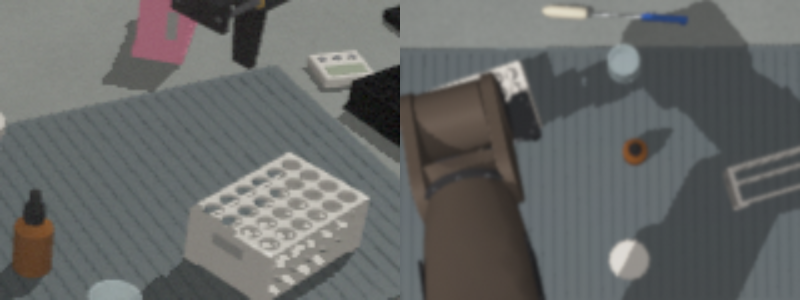

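The +y rack now stands on its feet with the holes up. Next I'll move to the far side of the other rack.

Request:
step_arm --plan '[[[10, -38, 0, 1, -1], [20, -78, 0, 2, -1], [30, -118, 0, 2, -1], [40, -158, 0, 2, -1], [50, -198, 0, 2, -1], [60, -238, 0, 2, -1], [70, -278, 0, 2, -1], [80, -318, 0, 2, -1]]]'

```text
t: 4.77
eef_pos: [596.9, -112.7, 197.2]
tcp_rot: [3.14, -0.002, -2.867]
ft_force: [0.4, 0.4, 0.2]
opening: 0.006
grip_force: 0.0
```

Request:
step_arm --plan '[[[8, -40, 0, 0, -1], [16, -80, 0, 0, -1], [22, -110, 0, 0, -1], [22, -110, 0, 0, -1], [22, -110, 0, 0, -1]]]'

```text
t: 5.18
eef_pos: [605.4, -224.0, 196.8]
tcp_rot: [3.14, -0.002, -2.87]
ft_force: [0.5, 0.3, 0.3]
opening: 0.003
grip_force: 0.0
```

```bash
python3 - <<'E'
from h import *
s=env.state();print(s["eef_pos"],s["tcp_rot"])
c=env.get_calibration("wrist");im=env.read_camera("wrist")
L=np.array([531,-244]);n=np.array([.963,.268]);l=np.array([-.268,.963])
d=s["eef_pos"][:2]-L;print(d@n,d@l)
q=[proj(c,np.array([*(L+a*33*n+b*80*l),112])) for a,b in((-1,-1),(-1,1),(1,1),(1,-1))];print(np.round(q))
cv2.polylines(im,[np.int32(q)],True,(0,0,255));cv2.imwrite("pics/w2.png",im)
E
```

```text
[ 605.41699401 -223.95578646  196.76289129] [ 3.13979675e+00 -1.76489112e-03 -2.86976905e+00]
77.0354144560607 -0.6411767525428421
[[198.  91.]
 [435.  91.]
 [426. 188.]
 [207. 188.]]
```

View pics/w2.png

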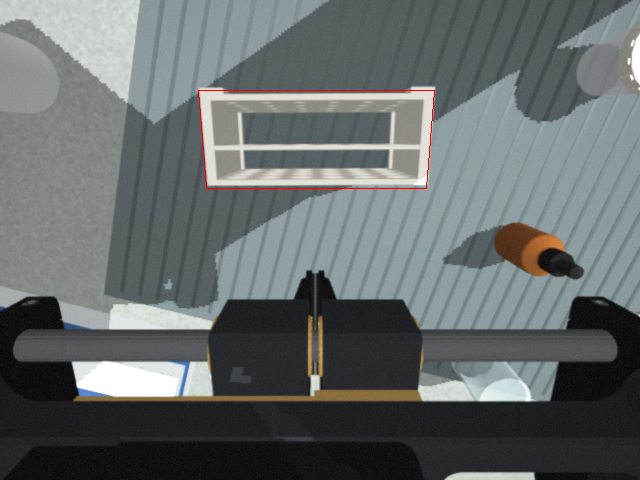

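The outline matches the rack exactly. Its feet tabs are on the far side, at row ~89 (columns 210 and 424), so pushing along +tool x is right. I'll descend and approach.

Request:
step_arm --plan '[[[0, 0, 38, 0, -1], [0, 0, 76, 0, -1], [0, 0, 97, 0, -1], [0, 0, 97, 0, -1], [5, 0, 97, 0, -1], [11, 0, 97, 0, -1], [16, 0, 97, 0, -1], [20, 0, 97, 0, -1]]]'

```text
t: 5.9
eef_pos: [586.6, -228.2, 103.3]
tcp_rot: [-3.14, 0.002, -2.867]
ft_force: [0.2, -0.1, 0.2]
opening: 0.005
grip_force: 0.0
```

Request:
step_arm --plan '[[[4, 0, 0, 0, -1], [8, 0, 0, 0, -1], [12, 0, 0, 0, -1], [16, 0, -1, 0, -1], [20, 0, -3, 0, -1], [24, 0, -6, 0, -1], [28, 0, -8, 0, -1], [32, 0, -10, 0, -1]]]'

```text
t: 6.57
eef_pos: [555.6, -236.7, 111.9]
tcp_rot: [-3.142, 0.0, -2.867]
ft_force: [0.3, -0.2, 0.3]
opening: 0.007
grip_force: 0.2
```

Request:
step_arm --plan '[[[5, 0, -2, 0, -1], [10, 0, -4, 0, -1], [15, 0, -5, 0, -1], [20, 0, -6, 0, -1], [25, 0, -7, 0, -1], [30, 0, -8, 0, -1], [35, 0, -8, 0, -1], [40, 0, -8, 0, -1]]]'

```text
t: 7.23
eef_pos: [516.9, -247.6, 119.6]
tcp_rot: [3.141, -0.0, -2.867]
ft_force: [-0.7, 0.7, 0.3]
opening: 0.009
grip_force: 0.0
```

Request:
step_arm --plan '[[[4, 0, 0, 0, -1], [8, 0, 0, 0, -1], [12, 0, 0, 0, -1], [14, 0, 0, 0, -1], [14, 0, -15, 0, -1], [5, 0, -45, 0, -1], [-20, 0, -80, 0, -1], [-50, 0, -100, 0, -1]]]'

```text
t: 7.9
eef_pos: [565.7, -234.4, 223.0]
tcp_rot: [-3.14, 0.002, -2.869]
ft_force: [0.8, -0.9, -0.9]
opening: 0.005
grip_force: 0.0
```

```bash
python3 - <<'E'
from h import *
s=env.state();print(s["t"],s["eef_pos"],s["ft_force"])
a=env.read_camera("scene");b=env.read_camera("top")
cv2.imwrite("pics/c4.png",np.hstack([cv2.resize(a[190:340,180:460],(480,300)),cv2.resize(b[130:290,180:450],(320,300))]))
E
```

```text
7.9 [ 565.74879165 -234.41576009  223.04045036] [ 0.81803522 -0.87196953 -0.9328952 ]
```

View pics/c4.png

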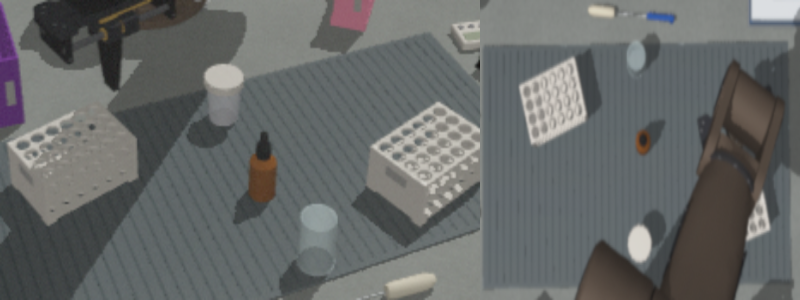

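The +y rack is flat on its feet at crop position (430,150). The -y rack, at (70,160), isn't clear in this crop, so I'll let it settle and take a closer look.

Request:
step_arm --plan '[[[-10, 40, -10, 0, -1], [-20, 80, -20, 0, -1], [-20, 120, -20, 0, -1], [-20, 160, -20, 0, -1], [-20, 200, -20, 0, -1], [-20, 200, -20, 0, -1], [-20, 200, -20, 0, -1], [-20, 200, -20, 0, -1]]]'

```text
t: 8.67
eef_pos: [530.5, -36.3, 239.4]
tcp_rot: [-3.142, -0.0, -2.866]
ft_force: [0.1, -1.3, 0.6]
opening: 0.003
grip_force: 0.0
```

```bash
python3 - <<'E'
from h import *
s=env.state();print(s["t"],s["eef_pos"],s["ft_force"])
a=env.read_camera("scene");b=env.read_camera("top")
cv2.imwrite("pics/c5.png",np.hstack([cv2.resize(a[230:320,180:300],(400,300),interpolation=2),cv2.resize(b[180:270,340:460],(400,300),interpolation=2)]))
E
```

```text
8.6667 [530.51224592 -36.29995171 239.36258221] [ 0.11964618 -1.27144561  0.58478841]
```

View pics/c5.png

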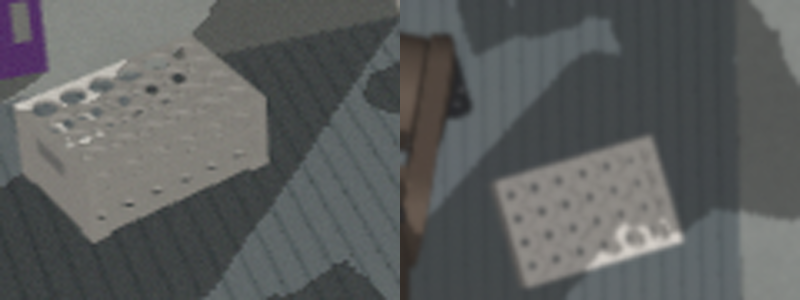

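The rack lies flat with the 20 mm holes up; the sunlit corner at (640,237) shows the big holes. I'll check where the footprints are, numerically.

```bash
python3 - <<'E'
from h import *
c=env.get_calibration("top");t=env.read_camera("top");s=cv2.cvtColor(t,cv2.COLOR_BGR2HSV)
m=((s[...,1]<45)&(s[...,2]>115)).astype(np.uint8)
for (x,y,w,h),L,n,g in(((365,210,85,62),(531,-244),(.963,.268),-1),((195,150,75,65),(566,213),(.952,.307),1)):
    k=np.zeros_like(m);k[y:y+h,x:x+w]=m[y:y+h,x:x+w];k=cv2.morphologyEx(k,cv2.MORPH_CLOSE,np.ones((7,7)))
    b=cv2.boxPoints(cv2.minAreaRect(max(cv2.findContours(k,0,2)[0],key=cv2.contourArea)))
    P=np.array([onz(c,*q,70)[:2] for q in b]);L=np.array(L);n=np.array(n)
    print(P.mean(0).round(),np.linalg.norm(np.diff(P,axis=0),axis=1).round(),"expected",(L+g*(33+54)*n).round())
s=env.state();print(s["t"],s["ft_force"])
E
```

```text
[ 444. -269.] [163. 112. 163.] expected [ 447. -267.]
[664. 268.] [243. 188. 242.] expected [649. 240.]
8.8167 [-0.1884621   0.22747417  0.06442257]
```

The -y rack is within about 4 mm of a pure tip. The +y rack's mask was polluted by the mat, but in c4 its centre is at about pixel (243,186), which fits the expected place. The hand is clear, so I'll hand in.

```bash
python3 -c "
from cell import env
print(env.job_done())"
```

```text
the job is handed in; nothing more can be done
None
```

I tipped both racks onto their feet with the big holes up, left the hand clear and handed the job in at about 9 s; the -y rack measured within about 4 mm of a pure tip, but the +y rack's position I could only check by eye because its measurement failed.

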